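Unstack the fruit jars into their coding nests

ROBOT

A 7-joint arm with a two-finger parallel gripper is mounted at the origin on the work surface. World frame = base frame: x ahead of the robot, y to its left, z up, the work surface at z = 0. Lengths are in m, angles in rad, forces in N, time in s.
With the tool pointing down it reaches from about 0.4 to 0.85 m from the base axis. Payload 6.9 kg.
Tool frame: the origin (TCP) lies at the very end of the fingers, on their centre line; the grasp point (between the pads) lies 19 mm behind it (hold_point_z is the distance from the TCP to the grasp point, in m); z points along the fingers, y is the direction in which the jaws open and shut (so a half turn about z gives the same grasp; the last joint's range is limited). The gripper opens to 85 mm and grips with 20 to 120 N. Pads are 22 mm wide; open, the fingers measure 114 mm over their backs; the gripper's body (76 mm by 85 mm) begins 54 mm behind the grasp point. The pads swing forward as they close: fully open they stand 13 mm farther back than shut.
Start: joints at [1.248, 0.507, -0.238, 1.5, 0.126, 1.149, -0.155], TCP at [0.26, -0.568, 0.231] pointing down, gripper open.
Joint ranges: [-3.08, 3.08], [-0.24, 2.05], [-1.43, 1.35], [0, 2.5], [-1.52, 4.66], [0.17, 1.96], [-2.89, 2.89]. Speed limits (rad/s): [2.39, 2.39, 3.14, 3.14, 3.14, 3.14, 3.14].

INTERFACE

Orientations are given as a unit quaternion [w, x, y, z].
In Python, from bench import * gives the robot as it stands.
- The arm moves only by the shell command python3 -m creep 'ROWS' [FORCE]. ROWS is JSON, a list of rows, each a list of 5 numbers: the finger opening in m, from 0 to 0.0854, then the shift along the tool's x, y, z in m, then the turn about the tool's z in degrees. In form: [[gripper, x, y, z, roll], ...]. A call has 1 to 20 rows; each row is the pose to reach, as a shift and turn from the pose commanded when the call began, along the tool's axes at that moment; what a row does not reach only later rows make up. A row lasts 1/12 s, in which the tool goes at most 41.7 mm and 7.16 degrees, less where a joint would pass 70% of its speed; a pose out of reach is approached as far as the arm can. A call with a gripper value outside its range is refused whole. The fingers move at their own pace and stop on an object; FORCE is the grip in N (left out, the last holds). Time passes only in rows, so rows that repeat a pose let the fingers close. It gives the time, the measured TCP pose, the force and the opening at its end, in the units of the state.
- observe(): the state, without advancing time (a new reading comes with each control period).
- snapshot(name): name is "scene" or "top"; returns (picture, depth): 384x512x3 uint8, blue, green, red; 384x512 float32, m along the optical axis (not along the pixel's ray), 0 where there is no reading.
- camera_model(name): a dict with "intrinsics" (3x3 intrinsics, pixels), "rvec" (rotation vector, rad) and "tvec" (3), from world to camera coordinates, as OpenCV has them. Camera axes: x right, y down, z forward; pixel columns grow to the right and rows downward; lengths in m; the calibration is good to about 2 mm. A picture is of the moment at which its call begins. camera_model takes no time and is no camera call.
- close_job(): hands the job in, once; it reports no verdict.
The state is a dict: "time_s": time; "joint_pos": joint angles; "joint_vel": joint speeds; "tau": joint torques, N m; "tcp_pos": TCP position; "tool_rot": TCP orientation; "ft_force": force on the tool from outside, world axes, zero at the start; "ft_torque": the same for the moment, N m; "opening": finger opening in m.
Only numpy, scipy, OpenCV 4.12 (cv2) and the standard library are available. Lean on these libraries where they do the work, as an engineer would, in place of code of your own. Each camera call takes 0.05 s, during which the arm holds its last target. There are 200 camera calls.

TASK

Take the stack of four sealed fruit jars apart and stand each jar upright in the white nest made for its shape and size: the small round, the square, the six-sided and the big round one. Set the jars down rather than dropping them, do not tip any over, and leave the empty glass and the steel mug where they stand.

Things in the scene. Friction and masses are not known exactly. Their poses are not given: they have to be found in the camera images.
- small_jar: smallest jar, on top of the stack at the start: red fruit, round body 28 mm in diameter up to 32 mm height, then 3 mm neck and 11 mm gold lid (lid 24 mm across); 46 mm tall in all, about 50 g; origin at the centre of its underside, z up
- square_jar: square jar, third from the bottom of the stack: red fruit, body 38 x 38 mm, sides along its x and y axes, up to 34 mm height, then 3 mm neck and 11 mm gold lid (round, 32 mm across, shows all round the small jar); 48 mm tall in all, about 100 g; origin at the centre of its underside, z up
- hex_jar: six-sided jar, second from the bottom of the stack: red fruit, hexagonal body 54 mm across flats (62 mm over corners), flat faces at its +x, -x and every 60 degrees, up to 36 mm height, then 3 mm neck and 11 mm gold lid (round, 47 mm across); 50 mm tall in all, about 170 g; origin at the centre of its underside, z up
- big_jar: big round jar, bottom of the stack, standing on the bench: red fruit, round body 68 mm in diameter up to 38 mm height, then 3 mm neck and 11 mm gold lid (lid 62 mm across); 52 mm tall in all, about 260 g; origin at the centre of its underside, z up. The jars simply rest on one another, about centred, turned anyhow (196 mm in all)
- big_nest: nest of the big round jar: fixed shallow white plastic cup with a round well 84 mm across (outside 94 mm), rim 12 mm above the bench, well floor 6 mm above the bench; origin at the centre of its underside, z up
- hex_nest: nest of the six-sided jar: fixed shallow white plastic cup with a hexagonal well 70 mm across flats (outside 78 mm), flats at its +x, -x and every 60 degrees; rim 12 mm, well floor 6 mm above the bench; origin at the centre of its underside, z up
- square_nest: nest of the square jar: fixed shallow white plastic cup with a square well 54 x 54 mm (outside 64 mm), sides along its x and y axes; rim 12 mm, well floor 6 mm above the bench; origin at the centre of its underside, z up
- small_nest: nest of the smallest jar: fixed shallow white plastic cup with a round well 44 mm across (outside 54 mm), rim 12 mm, well floor 6 mm above the bench; origin at the centre of its underside, z up
- empty_jar: bystander: empty open clear glass, 64 mm across, 70 mm tall, loose, stands among the nests; origin at the centre of its underside, z up
- steel_mug: bystander: empty steel mug, 66 mm across, 65 mm tall, handle at its +y side, loose, stands among the nests; origin at the centre of its underside, z up. An unlisted fixed pile of two gold lids (62 mm across, 22 mm high) also lies among these things, over 100 mm from each; kitchen equipment stands beyond x = 0.77 or |y| = 0.48
Mind the look-alikes: they are no part of the job. What is shaped like the big_nest but orange or purple is not meant.

How it is judged:
At the end, for the whole second after the job is handed in: Each of the four jars stands on the floor of its own nest (underside 3 to 9 mm above the nest's underside, within 13 mm of the nest's centre, which any jar standing inside the well meets), upright within about 6 degrees, at rest and released (horizontal distance between small_jar and small_nest below 0.013 m and z of small_jar in the frame of small_nest between 0.003 and 0.009 m and angle between each of small_jar, square_jar, hex_jar, big_jar's own z axis and vertical below 0.1 rad and linear speed of each of small_jar, square_jar, hex_jar, big_jar below 0.02 m/s and angular speed of each of small_jar, square_jar, hex_jar, big_jar below 0.2 rad/s and horizontal distance between square_jar and square_nest below 0.013 m and z of square_jar in the frame of square_nest between 0.003 and 0.009 m and horizontal distance between hex_jar and hex_nest below 0.013 m and z of hex_jar in the frame of hex_nest between 0.003 and 0.009 m and horizontal distance between big_jar and big_nest below 0.013 m and z of big_jar in the frame of big_nest between 0.003 and 0.009 m); the robot touches nothing.
It fails at once if a jar was tipped over (more than 40 degrees from upright) (angle between any of small_jar, square_jar, hex_jar, big_jar's own z axis and vertical above 0.7 rad).
It fails at once if a jar was dropped into its nest (let go more than 24 mm above the nest's floor) ((horizontal distance between small_jar and small_nest below 0.05 m and z of small_jar in the frame of small_nest above 0.03 m and contact force between small_jar and the fingers below 0.01 N) or (horizontal distance between square_jar and square_nest below 0.05 m and z of square_jar in the frame of square_nest above 0.03 m and contact force between square_jar and the fingers below 0.01 N) or (horizontal distance between hex_jar and hex_nest below 0.05 m and z of hex_jar in the frame of hex_nest above 0.03 m and contact force between hex_jar and the fingers below 0.01 N) or (horizontal distance between big_jar and big_nest below 0.05 m and z of big_jar in the frame of big_nest above 0.03 m and contact force between big_jar and the fingers below 0.01 N)).
It fails at once if the empty jar was shifted more than 30 mm or knocked over (distance of empty_jar from where it was at the start of the episode above 0.03 m or angle between empty_jar's own z axis and vertical above 0.5 rad).
It fails at once if the steel mug was shifted more than 30 mm or knocked over (distance of steel_mug from where it was at the start of the episode above 0.03 m or angle between steel_mug's own z axis and vertical above 0.5 rad).
It also fails if it takes over 102 s, if anything falls off the work surface, if the arm or the gripper's body presses on something with over 40 N, if the wrist force passes 120 N, or if a joint passes its speed limit or range.

## Working session

There is one attempt and no reset: what is moved stays moved. The work goes in short steps, Python scripts to look and compute and a shell command to move; the robot and the scene stay as the last step left them, time stands still between calls to the robot, and variables do not carry over. Pictures are saved under pics/ and viewed, about 12 in all and at most 16, crops included, and the job is handed in when it is done.

```bash
ls; mkdir -p pics; python3 - <<'E'
from bench import *
import cv2,numpy as np
s=observe();print({k:np.round(v,3) for k,v in s.items()})
for n in ("scene","top"):
    p,d=snapshot(n);cv2.imwrite(f"pics/{n}0.png",p);np.save(f"pics/{n}0.npy",d)
    c=camera_model(n);R=cv2.Rodrigues(np.array(c["rvec"]))[0];print(n,c["intrinsics"],-R.T@np.array(c["tvec"]).ravel(),R[2])
E
```

```text
pics
{'time_s': np.float64(0.0), 'joint_pos': array([ 1.247,  0.508, -0.238,  1.501,  0.126,  1.149, -0.155]), 'joint_vel': array([-0.001, -0.   ,  0.003, -0.001,  0.   ,  0.   , -0.   ]), 'tau': array([-0.0000e+00, -6.2060e+01, -2.1870e+00, -2.4966e+01,  1.3000e-02,
        1.2000e-02,  0.0000e+00]), 'tcp_pos': array([ 0.26 , -0.568,  0.23 ]), 'tool_rot': array([-0.001,  0.977,  0.213, -0.   ]), 'ft_force': array([-0.233,  1.313, -0.123]), 'ft_torque': array([0.049, 0.034, 0.093]), 'opening': np.float64(0.085)}
scene [[412.67574979   0.         255.31959682]
 [  0.         412.67574979 194.98953927]
 [  0.           0.           1.        ]] [ 1.06284252 -0.62239921  0.78175996] [-0.47759456  0.60398075 -0.63805226]
top [[377.47329772   0.         250.41470655]
 [  0.         377.47329772 190.60527733]
 [  0.           0.           1.        ]] [0.32198497 0.01116903 1.14130284] [ 1.98739580e-01  2.48474431e-04 -9.80052303e-01]
```

View pics/scene0.png

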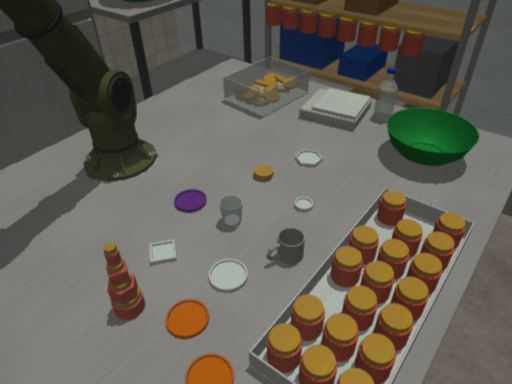

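View pics/top0.png

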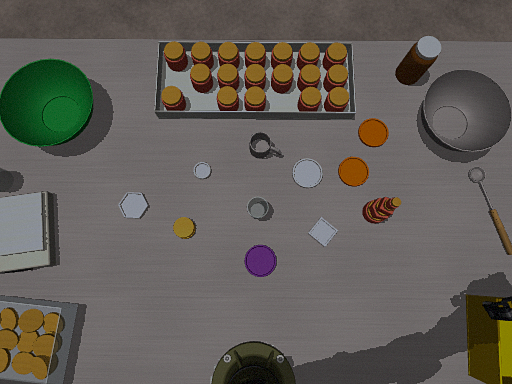

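The top view shows these candidates:
- **White nests:** big (307,173), small (203,170), hex (134,205) and square (323,232).
- **Look-alikes:** orange cups (353,171) and (373,132), a purple cup (261,261), the gold lid pile (184,228), and the tray of jars.
- **Bystanders:** glass (258,208) and mug (260,145).
- **Stack:** its top is at (395,202).

I'll use the white nests and the free-standing stack.

```bash
cat > h.py <<'E'
from bench import *
import cv2,numpy as np
def cam(n):
    c=camera_model(n);return np.array(c["intrinsics"]),cv2.Rodrigues(np.array(c["rvec"]))[0],np.array(c["tvec"]).ravel()
def ray(n,uv,z):
    K,R,t=cam(n);uv=np.atleast_2d(uv).astype(float);o=-R.T@t
    d=np.c_[uv,np.ones(len(uv))]@np.linalg.inv(K).T@R
    return o+d*((z-o[2])/d[:,2])[:,None]
def cloud(n,d):
    K,R,t=cam(n);v,u=np.mgrid[:d.shape[0],:d.shape[1]]
    p=np.stack([u,v,np.ones_like(u)],-1)*d[...,None]
    return (p@np.linalg.inv(K).T-t)@R
def proj(n,P):
    K,R,t=cam(n);q=(np.atleast_2d(P)@R.T+t)@K.T;return q[:,:2]/q[:,2:]
def circ(p):
    A=np.c_[2*p,np.ones(len(p))];s=np.linalg.lstsq(A,(p**2).sum(1),rcond=None)[0]
    return s[:2],np.sqrt(s[2]+s[0]**2+s[1]**2)
E
python3 - <<'E'
from h import *
for n in("top","scene"):
    p=cv2.imread(f"pics/{n}0.png");d=np.load(f"pics/{n}0.npy");P=cloud(n,d)
    hsv=cv2.cvtColor(p,cv2.COLOR_BGR2HSV)
    m=((hsv[...,1]<28)&(hsv[...,2]>150)).astype(np.uint8)
    m&=((P[...,0]>.25)&(P[...,0]<.75)&(abs(P[...,1])<.45)&(P[...,2]<.03)).astype(np.uint8)
    for c in cv2.findContours(m,cv2.RETR_EXTERNAL,cv2.CHAIN_APPROX_NONE)[0]:
        if cv2.contourArea(c)<60: continue
        w=ray(n,c[:,0,:],.012)[:,:2]
        (x,y),sz,a=cv2.minAreaRect((w*1000).astype(np.float32))
        print(n,"nest",c[:,0].mean(0).round(),"rect",np.round([x,y,*sz,a],1),"circ",*np.round(np.r_[circ(w)[0],circ(w)[1]],4))
    # stack, lid tops by depth
    for nm,z,r in(("small",.196,.012),("square",.15,.016),("hex",.102,.0235),("big",.052,.031)):
        gold=(hsv[...,0]>14)&(hsv[...,0]<32)&(hsv[...,1]>110)
        k=gold&(abs(P[...,2]-z)<.004)&(P[...,0]>.3)&(P[...,0]<.6)&(P[...,1]<-.15)&(P[...,1]>-.5)
        q=P[k];
        if len(q)>5:
            (x,y),R=cv2.minEnclosingCircle((q[:,:2]*1000).astype(np.float32))
            print(n,nm,len(q),"c",round(x,1),round(y,1),"R",round(R,1),"z",q[:,2].mean().round(4),"px",np.argwhere(k).mean(0)[::-1].round())
    s=P[(P[...,2]>.005)&(abs(P[...,0]-.42)<.2)&(abs(P[...,1]+.33)<.12)&(P[...,2]<.25)]
    print(n,"above bench",s.min(0).round(3),s.max(0).round(3))
t=cv2.imread("pics/top0.png")[150:250,290:420];s=cv2.imread("pics/scene0.png")[230:330,80:210]
cv2.imwrite("pics/crop1.png",cv2.resize(np.vstack([t,s]),None,fx=3,fy=3,interpolation=2))
E
```

```text
top nest [322. 233.] rect [ 428.2 -204.5   60.9   59.4   51.9] circ 0.4268 -0.2042 0.0289
top nest [134. 204.] rect [5.040e+02 3.639e+02 6.750e+01 7.250e+01 4.000e-01] circ 0.5037 0.364 0.0326
top nest [202. 171.] rect [613.2 159.8  41.5  40.1   1.7] circ 0.612 0.1598 0.0191
top nest [306. 175.] rect [ 6.064e+02 -1.606e+02  7.930e+01  8.280e+01  4.000e-01] circ 0.6071 -0.1619 0.038
top small 63 c 488.5 -359.0 R 11.5 z 0.1962 px [396. 202.]
top square 17 c 488.6 -359.2 R 14.8 z 0.1497 px [386. 205.]
top hex 27 c 486.4 -354.3 R 21.4 z 0.1019 px [379. 209.]
top big 42 c 486.8 -354.0 R 29.2 z 0.052 px [372. 212.]
top above bench [ 0.22  -0.45   0.005] [ 0.62  -0.21   0.201]
scene nest [228. 269.] rect [ 611.1 -164.1   89.4   91.4    2.6] circ 0.612 -0.1651 0.0434
scene nest [162. 249.] rect [ 428.6 -206.3   64.    63.9   50.4] circ 0.4296 -0.2065 0.0335
scene nest [304. 203.] rect [618.9 159.8  49.3  43.6  36.4] circ 0.6187 0.16 0.022
scene nest [308. 158.] rect [509.6 359.   71.3  57.4  36.2] circ 0.5094 0.3599 0.0311
scene small 90 c 491.3 -362.3 R 11.7 z 0.1967 px [109. 247.]
scene square 50 c 495.6 -364.4 R 14.3 z 0.1499 px [116. 266.]
scene hex 65 c 495.0 -365.3 R 22.3 z 0.1018 px [121. 284.]
scene big 71 c 498.5 -366.1 R 28.8 z 0.0521 px [130. 299.]
scene above bench [ 0.242 -0.446  0.005] [ 0.62  -0.21   0.199]
```

View pics/crop1.png

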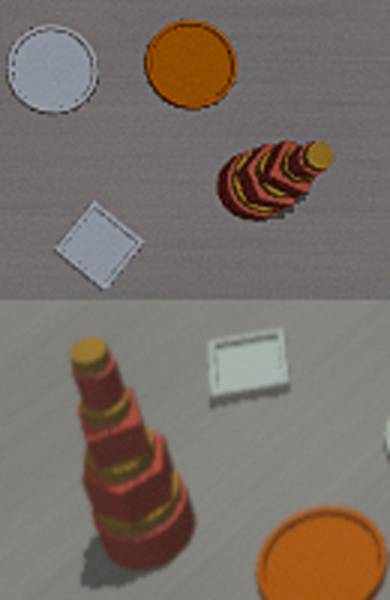

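```bash
cat > stk.py <<'E'
from h import *
import sys
from itertools import product
def sides(D,bands):
    for nm,lo,hi in bands:
        Q=[]
        for n,(p,d) in D.items():
            P=cloud(n,d);hsv=cv2.cvtColor(p,cv2.COLOR_BGR2HSV)
            red=((hsv[...,0]<12)|(hsv[...,0]>170))&(hsv[...,1]>90)
            k=red&(P[...,2]>lo)&(P[...,2]<hi)&(abs(P[...,0]-.49)<.06)&(abs(P[...,1]+.36)<.06)
            q=P[k][:,:2]*1000;Q.append(q)
            # per-row adjacent differences -> face directions
            dv=P[:,2:]-P[:,:-2];kk=k[:,2:]&k[:,:-2]&k[:,1:-1]
            e=dv[kk][:,:2];a=np.degrees(np.arctan2(e[:,1],e[:,0]))%180
            print(nm,n,len(q),"face dirs hist/15deg",np.histogram(a,np.arange(0,181,15))[0])
        q=np.vstack(Q).astype(np.float32);(x,y),s,a=cv2.minAreaRect(q)
        print(nm,"rect",np.round([x,y,*s,a],1),"circ",np.round(circ(q)[0],1),circ(q)[1].round(1))
E
python3 - <<'E'
from stk import *
D={n:(cv2.imread(f"pics/{n}0.png"),np.load(f"pics/{n}0.npy")) for n in("top","scene")}
sides(D,[("small",.154,.18),("square",.107,.132),("hex",.057,.084),("big",.005,.034)])
for n,(p,d) in D.items():
    P=cloud(n,d)
    for nm,x,y,r in(("big",.609,-.163,.06),("sq",.4285,-.205,.055),("small",.616,.16,.04),("hex",.506,.362,.058)):
        k=(P[...,2]>.0085)&(P[...,2]<.016)&(np.hypot(P[...,0]-x,P[...,1]-y)<r)
        q=P[k][:,:2]*1000
        if len(q)>5:
            rr=cv2.minAreaRect(q.astype(np.float32));print(n,nm,len(q),np.round([*rr[0],*rr[1],rr[2]],1),"mean",q.mean(0).round(1),"mid",((q.max(0)+q.min(0))/2).round(1),np.ptp(q,0).round(1))
    k=(P[...,2]>.03)&(P[...,2]<.09)&(abs(P[...,1])<.08)&(P[...,0]>.4)&(P[...,0]<.72)
    q=P[k];
    for lo,hi in((.4,.57),(.57,.72)):
        z=q[(q[:,0]>lo)&(q[:,0]<hi)];print("by",z.min(0).round(3),z.max(0).round(3))
E
```

```text
small top 42 face dirs hist/15deg [2 3 2 3 3 3 0 0 0 1 0 1]
small scene 125 face dirs hist/15deg [ 5 13 18 14 11 16  7  8  2  0  0  0]
small rect [ 490.5 -360.    25.7   31.8   42.8] circ [ 489.4 -360.5] 14.2
square top 60 face dirs hist/15deg [3 4 2 2 9 4 0 0 0 1 1 0]
square scene 156 face dirs hist/15deg [ 0  8 21 29 29 26  8  1  0  0  0  0]
square rect [ 491.1 -361.1   38.8   42.3   61.7] circ [ 489.7 -361.9] 22.2
hex top 69 face dirs hist/15deg [ 4  3  3  3  5 10  0  0  0  0  0  2]
hex scene 232 face dirs hist/15deg [28 26 19 20 29 29 18  9  3  0  0  0]
hex rect [ 491.  -362.9   54.    64.4   50.2] circ [ 490.2 -363. ] 28.8
big top 66 face dirs hist/15deg [2 3 2 2 7 4 2 0 0 0 1 4]
big scene 251 face dirs hist/15deg [16 25 32 22 21 27 34  9  4  0  0  3]
big rect [ 492.3 -361.5   63.3   71.6   43.5] circ [ 490.4 -362.5] 34.1
top big 237 [ 609.3 -163.2   92.2   92.    48. ] mean [ 609.9 -162.8] mid [ 610.  -162.7] [93.  93.3]
top sq 203 [ 429.1 -205.6   64.4   64.3   50.9] mean [ 427.2 -205.6] mid [ 428.2 -205.1] [86.2 86.7]
top small 105 [616.3 162.8  52.   50.9  26.5] mean [615.3 163.2] mid [615.1 163.1] [51.5 53.3]
top hex 180 [505.7 367.   77.5  85.3   1.1] mean [506.9 367.7] mid [505.7 367. ] [77.6 85.4]
by [ 0.462 -0.04   0.03 ] [0.524 0.021 0.075]
by [ 0.657 -0.078  0.03 ] [0.72  0.014 0.068]
scene big 446 [ 612.7 -164.    91.    94.9   42.1] mean [ 613.2 -165.6] mid [ 610.9 -164.6] [95.5 93.4]
scene sq 270 [ 430.7 -206.6   63.9   67.9   50.1] mean [ 431.4 -207. ] mid [ 429.7 -206.3] [86.6 85.9]
scene small 132 [618.  161.1  51.   52.3  50.2] mean [618.9 160.9] mid [618.3 162.5] [52.2 57.5]
scene hex 180 [506.3 366.8  87.9  81.5  86.8] mean [507.1 364.7] mid [506.8 366.6] [81.8 87.6]
by [ 0.464 -0.042  0.03 ] [0.527 0.023 0.074]
by [ 0.661 -0.08   0.03 ] [0.72  0.015 0.07 ]
```

```bash
python3 -m creep '[[0.085,0.04,-0.013,-0.02,0],[0.085,0.08,-0.025,-0.02,0],[0.085,0.119,-0.037,-0.02,0],[0.085,0.158,-0.05,-0.02,0],[0.085,0.197,-0.062,-0.02,0],[0.085,0.236,-0.074,-0.02,0],[0.085,0.275,-0.086,-0.02,0],[0.085,0.295,-0.0925,-0.02,0],[0.085,0.295,-0.0925,-0.02,0],[0.085,0.295,-0.0925,-0.02,0],[0.085,0.295,-0.0925,-0.02,0]]' 40
cat >> h.py <<'E'
def yaw():
    q=np.array(observe()["tool_rot"]);return np.degrees(2*np.arctan2(q[2],q[1]))
def to(x,y,z=None):
    """shift in tool axes from measured pose to world x,y,z (m), tool pointing down"""
    s=observe();p=np.array(s["tcp_pos"]);a=np.radians(yaw());d=np.array([x,y])-p[:2]
    print("tcp",p.round(4),"yaw",round(yaw(),1),"open",round(float(s["opening"]),4),"t",round(float(s["time_s"]),1),"q",np.round(s["joint_pos"],2))
    print("tool dx,dy,dz (mm)",np.round(1000*np.array([d@[np.cos(a),np.sin(a)],d@[np.sin(a),-np.cos(a)],p[2]-z if z is not None else 0]),1))
E
python3 -c "
from h import *
to(.490,-.361,.158);print(observe()['tool_rot'])"
```

```text
time_s: 1.02
tcp_pos: [0.4888, -0.3624, 0.2508]
tool_rot: [-0.0, 0.977, 0.212, -0.001]
ft_force: [-0.3, -1.4, -0.5]
opening: 0.085
tcp [ 0.4888 -0.3624  0.2508] yaw 24.5 open 0.085 t 1.0 q [ 0.77  0.47 -0.28  1.51  0.14  1.18 -0.68]
tool dx,dy,dz (mm) [ 1.7 -0.8 92.8]
[-3.05885261e-05  9.77189146e-01  2.12369570e-01 -7.33799348e-04]
```

```bash
python3 -m creep '[[0.085,0.002,-0.001,0.03,0],[0.085,0.002,-0.001,0.06,0],[0.085,0.002,-0.001,0.085,0],[0.085,0.002,-0.001,0.093,0],[0.085,0.002,-0.001,0.093,0],[0.04,0.002,-0.001,0.093,0],[0.04,0.002,-0.001,0.093,0],[0.02,0.002,-0.001,0.093,0],[0.02,0.002,-0.001,0.093,0],[0.02,0.002,-0.001,0.093,0],[0.02,0.002,-0.001,0.093,0],[0.02,0.002,-0.001,0.093,0],[0.02,0.002,-0.001,0.093,0],[0.02,0.002,-0.001,0.085,0],[0.02,0.002,-0.001,0.07,0],[0.02,0.002,-0.001,0.04,0],[0.02,0.002,-0.001,0.01,0],[0.02,0.002,-0.001,0.01,0]]' 40
cat > look.py <<'E'
from h import *
import sys
k=sys.argv[1];P=[]
for n in("top","scene"):
    p,d=snapshot(n);cv2.imwrite(f"pics/{n}{k}.png",p);np.save(f"pics/{n}{k}.npy",d);P.append(p)
x,y,z,r=map(float,sys.argv[2:6])
o=[]
for n,p in zip(("top","scene"),P):
    u,v=proj(n,[x,y,z])[0].astype(int);r=int(r)
    u=min(max(u,r),512-r);v=min(max(v,r),384-r)
    o.append(cv2.resize(p[v-r:v+r,u-r:u+r],(400,400),interpolation=2))
cv2.imwrite(f"pics/c{k}.png",np.hstack(o))
E
python3 look.py 1 .49 -.36 .15 50; python3 -c "
from h import *
to(.6165,.162,.24)"
```

```text
time_s: 2.52
tcp_pos: [0.4935, -0.3612, 0.2478]
tool_rot: [0.003, 0.977, 0.213, 0.003]
ft_force: [1.1, 0.2, 0.4]
opening: 0.0265
tcp [ 0.4917 -0.3603  0.243 ] yaw 24.6 open 0.0263 t 2.6 q [ 0.77  0.48 -0.29  1.53  0.14  1.16 -0.68]
tool dx,dy,dz (mm) [ 330.6 -423.1    3. ]
```

View pics/c1.png

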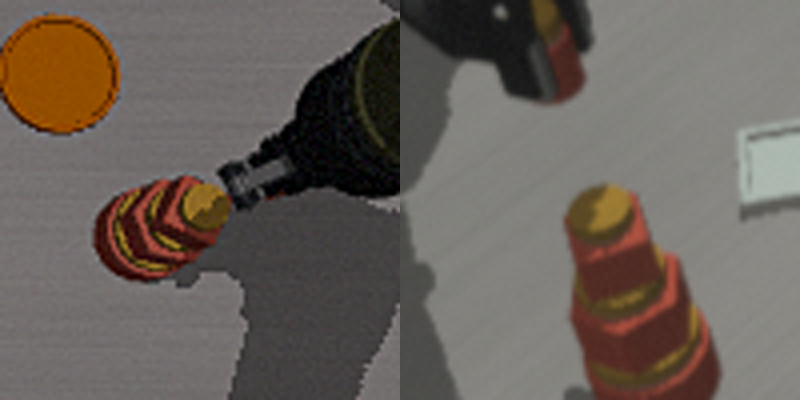

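```bash
python3 -m creep '[[0.02,0.01,-0.013,0,0],[0.02,0.03,-0.039,0,0],[0.02,0.053,-0.068,0,0],[0.02,0.078,-0.1,0,0],[0.02,0.103,-0.132,0,0],[0.02,0.128,-0.164,0,0],[0.02,0.153,-0.196,0,0],[0.02,0.178,-0.228,0.01,0],[0.02,0.203,-0.26,0.02,0],[0.02,0.228,-0.292,0.04,0],[0.02,0.253,-0.324,0.06,0],[0.02,0.278,-0.356,0.09,0],[0.02,0.3,-0.384,0.12,0],[0.02,0.316,-0.405,0.14,0],[0.02,0.326,-0.418,0.16,0],[0.02,0.331,-0.423,0.17,0],[0.02,0.331,-0.423,0.17,0],[0.02,0.331,-0.423,0.17,0]]'
python3 look.py 2 .6165 .162 .08 50; python3 - <<'E'
from stk import *
to(.6165,.162,.015)
D={n:(cv2.imread(f"pics/{n}2.png"),np.load(f"pics/{n}2.npy")) for n in("top","scene")}
sides(D,[("square",.107,.132)])
for n,(p,d) in D.items():
    P=cloud(n,d);hsv=cv2.cvtColor(p,cv2.COLOR_BGR2HSV)
    red=((hsv[...,0]<12)|(hsv[...,0]>170))&(hsv[...,1]>90)
    k=red&(abs(P[...,0]-.6165)<.06)&(abs(P[...,1]-.162)<.06)&(P[...,2]>.03);q=P[k];print("heldred",len(q),q.min(0).round(4),q.max(0).round(4))
    print("top of square corner px pts",)
    k=red&(abs(P[...,0]-.49)<.06)&(abs(P[...,1]+.36)<.06)&(abs(P[...,2]-.136)<.002);print((P[k]*1000).round(0)[:,:2].tolist())
t=cv2.imread("pics/top2.png")
u,v=proj("top",[.49,-.36,.136])[0].astype(int);s=cv2.imread("pics/scene2.png");a,b=proj("scene",[.49,-.36,.13])[0].astype(int)
c=cv2.imread("pics/c2.png");x=np.hstack([cv2.resize(t[v-20:v+20,u-20:u+20],(300,300),interpolation=2),cv2.resize(s[b-20:b+20,a-20:a+20],(300,300),interpolation=2)])
cv2.imwrite("pics/c2b.png",np.vstack([c[:,100:700][:300],x]))
E
```

```text
time_s: 4.12
tcp_pos: [0.6154, 0.1616, 0.0702]
tool_rot: [0.0, 0.977, 0.213, -0.001]
ft_force: [0.3, -0.3, 0.7]
opening: 0.0271
tcp [0.6168 0.1603 0.0722] yaw 24.4 open 0.0266 t 4.2 q [-0.11  0.69 -0.3   1.66  0.26  0.84 -1.67]
tool dx,dy,dz (mm) [ 0.4 -1.7 57.2]
square top 61 face dirs hist/15deg [ 2  0  2  4  3 10  0  0  0  0  2  2]
square scene 153 face dirs hist/15deg [ 0  6 28 25 23 27 14  2  0  0  0  0]
square rect [ 490.8 -361.4   38.6   43.2   62.6] circ [ 489.9 -362. ] 22.1
heldred 1 [0.5782 0.1976 0.4605] [0.5782 0.1976 0.4605]
top of square corner px pts
[[511.0, -353.0], [511.0, -356.0], [508.0, -353.0], [508.0, -355.0], [508.0, -359.0], [508.0, -361.0], [505.0, -347.0], [506.0, -351.0], [506.0, -353.0], [502.0, -347.0], [503.0, -353.0], [500.0, -347.0], [497.0, -345.0], [497.0, -347.0], [491.0, -346.0], [486.0, -341.0], [486.0, -344.0], [486.0, -346.0], [483.0, -338.0], [483.0, -343.0], [483.0, -346.0], [481.0, -344.0], [481.0, -346.0], [478.0, -343.0], [478.0, -345.0], [478.0, -348.0], [478.0, -352.0], [475.0, -348.0], [475.0, -351.0], [476.0, -357.0], [476.0, -373.0], 
[... 1119 characters left out ...]
0], [494.0, -377.0], [498.0, -375.0], [498.0, -373.0], [500.0, -372.0], [502.0, -371.0], [506.0, -369.0], [508.0, -368.0], [508.0, -366.0], [509.0, -364.0], [510.0, -363.0], [513.0, -360.0], [491.0, -382.0], [494.0, -382.0], [495.0, -380.0], [496.0, -379.0], [498.0, -377.0], [502.0, -375.0], [502.0, -374.0], [506.0, -372.0], [506.0, -370.0], [510.0, -367.0], [511.0, -366.0], [493.0, -384.0], [495.0, -383.0], [496.0, -381.0], [498.0, -380.0], [500.0, -379.0], [501.0, -378.0], [504.0, -377.0], [503.0, -375.0], [506.0, -374.0], [507.0, -371.0], [509.0, -370.0], [496.0, -384.0], [499.0, -383.0], [499.0, -381.0], [502.0, -381.0], [505.0, -380.0], [497.0, -385.0], [501.0, -385.0], [501.0, -383.0]]
```

View pics/c2b.png

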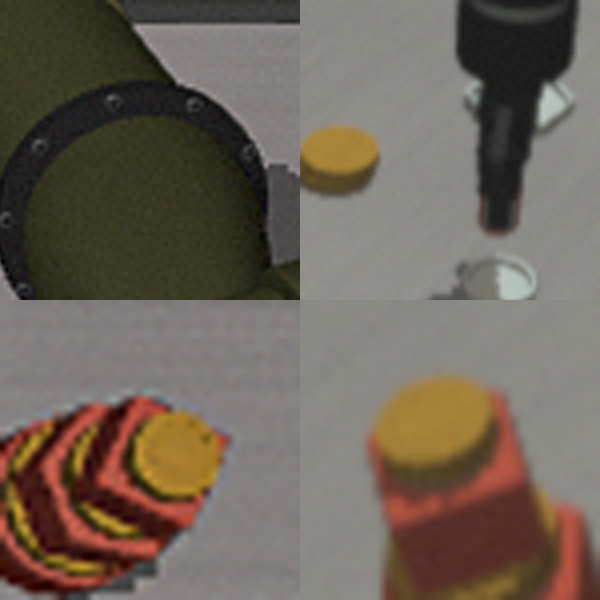

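```bash
python3 -m creep '[[0.02,0,-0.0015,0.02,0],[0.02,0,-0.0015,0.038,0],[0.02,0,-0.0015,0.048,0],[0.02,0,-0.0015,0.053,0],[0.02,0,-0.0015,0.055,0],[0.02,0,-0.0015,0.057,0],[0.02,0,-0.0015,0.057,0],[0.02,0,-0.0015,0.057,0]]'
python3 -c "
from h import *
to(.6165,.162,.015)"
```

```text
time_s: 4.88
tcp_pos: [0.6165, 0.1636, 0.0155]
tool_rot: [0.0, 0.977, 0.213, 0.001]
ft_force: [-0.4, -0.9, 3.0]
opening: 0.0265
tcp [0.6165 0.1636 0.0155] yaw 24.5 open 0.0265 t 4.9 q [-0.13  0.76 -0.28  1.7   0.29  0.72 -1.7 ]
tool dx,dy,dz (mm) [-0.6  1.5  0.5]
```

```bash
python3 -m creep '[[0.035,0,0,0,0],[0.035,0,0,0,0],[0.035,0,0,0,0],[0.035,0,0,-0.02,0],[0.045,0,0,-0.05,0],[0.06,0,0,-0.085,0],[0.085,-0.01,0.013,-0.12,0],[0.085,-0.03,0.039,-0.15,-4],[0.085,-0.053,0.068,-0.175,-8],[0.085,-0.078,0.1,-0.185,-12],[0.085,-0.103,0.132,-0.185,-17],[0.085,-0.128,0.164,-0.185,-22],[0.085,-0.153,0.196,-0.185,-27],[0.085,-0.178,0.228,-0.185,-32],[0.085,-0.203,0.26,-0.185,-36],[0.085,-0.228,0.292,-0.185,-38.5],[0.085,-0.253,0.324,-0.185,-38.5],[0.085,-0.278,0.356,-0.185,-38.5],[0.085,-0.3,0.384,-0.185,-38.5],[0.085,-0.316,0.405,-0.185,-38.5]]' 50
python3 look.py 3 .6165 .162 .03 40; python3 -c "
from h import *
to(.4905,-.3615,.111)"
```

```text
time_s: 6.55
tcp_pos: [0.4947, -0.34, 0.1992]
tool_rot: [0.0, 0.853, 0.521, -0.001]
ft_force: [0.4, 0.3, 0.0]
opening: 0.0849
tcp [ 0.4938 -0.3423  0.1986] yaw 62.6 open 0.0854 t 6.7 q [ 0.87  0.52 -0.49  1.61  0.27  1.07 -0.18]
tool dx,dy,dz (mm) [-18.5   5.9  87.6]
```

View pics/c3.png

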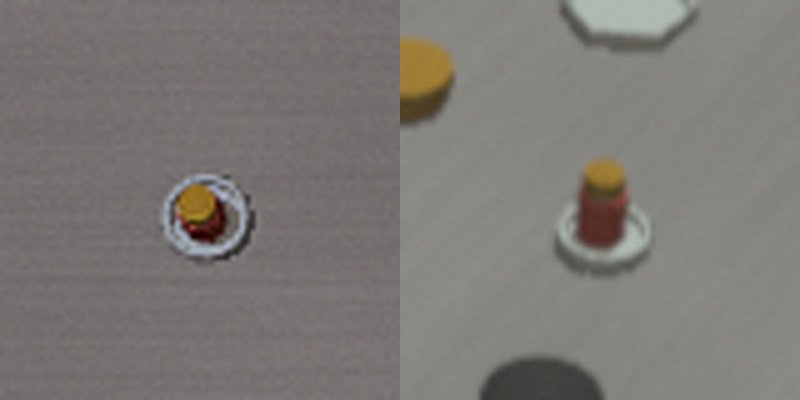

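The small jar stands upright in its nest, at (200,205) in the left pane and (603,205) in the right. Next is the square jar.

```bash
python3 -m creep '[[0.085,-0.0185,0.006,0,0],[0.085,-0.0185,0.006,0.01,0],[0.085,-0.0185,0.006,0.035,0],[0.085,-0.0185,0.006,0.06,0],[0.085,-0.0185,0.006,0.08,0],[0.085,-0.0185,0.006,0.088,0],[0.085,-0.0185,0.006,0.088,0],[0.045,-0.0185,0.006,0.088,0],[0.045,-0.0185,0.006,0.088,0],[0.03,-0.0185,0.006,0.088,0],[0.03,-0.0185,0.006,0.088,0],[0.03,-0.0185,0.006,0.088,0],[0.03,-0.0185,0.006,0.088,0],[0.03,-0.0185,0.006,0.088,0],[0.03,-0.0185,0.006,0.083,0],[0.03,-0.0185,0.006,0.06,0],[0.03,-0.0185,0.006,0.03,0],[0.03,-0.0185,0.006,0,0],[0.03,-0.0185,0.006,0,0]]' 50
python3 look.py 4 .49 -.36 .12 50; python3 - <<'E'
from stk import *
to(.4295,-.2057,.0645)
D={n:(cv2.imread(f"pics/{n}4.png"),np.load(f"pics/{n}4.npy")) for n in("top","scene")}
for n,(p,d) in D.items():
    P=cloud(n,d);hsv=cv2.cvtColor(p,cv2.COLOR_BGR2HSV)
    red=((hsv[...,0]<12)|(hsv[...,0]>170))&(hsv[...,1]>90)
    k=red&(abs(P[...,0]-.49)<.06)&(abs(P[...,1]+.36)<.06)
    q=P[k&(P[...,2]>.13)];print("held",len(q),q.min(0).round(3),q.max(0).round(3))
    q=P[k&(abs(P[...,2]-.088)<.003)][:,:2]*1000;h=cv2.convexHull(q.astype(np.float32));print(n,"hull",cv2.approxPolyDP(h,5,True)[:,0].round(0).tolist())
sides(D,[("hex",.057,.084)])
E
```

```text
time_s: 8.23
tcp_pos: [0.4962, -0.3562, 0.2056]
tool_rot: [0.004, 0.852, 0.523, 0.002]
ft_force: [1.2, 0.4, -0.1]
opening: 0.0374
tcp [ 0.4939 -0.3555  0.2007] yaw 63.0 open 0.0369 t 8.3 q [ 0.89  0.53 -0.49  1.59  0.28  1.08 -0.15]
tool dx,dy,dz (mm) [ 104.3 -125.4  136.2]
held 193 [ 0.45  -0.362  0.199] [ 0.538 -0.3    0.62 ]
top hull [[511.0, -381.0], [517.0, -350.0], [497.0, -332.0], [466.0, -342.0], [463.0, -373.0], [474.0, -385.0]]
held 136 [ 0.476 -0.388  0.194] [ 0.513 -0.362  0.23 ]
scene hull [[521.0, -353.0], [503.0, -337.0], [490.0, -336.0], [471.0, -381.0], [487.0, -394.0], [514.0, -385.0]]
hex top 67 face dirs hist/15deg [1 6 2 3 6 8 0 0 0 0 0 2]
hex scene 228 face dirs hist/15deg [18 29 24 16 21 21 23  9  4  1  0  0]
hex rect [ 491.2 -362.9   54.8   64.2   51.2] circ [ 490.3 -363.1] 28.8
```

View pics/c4.png

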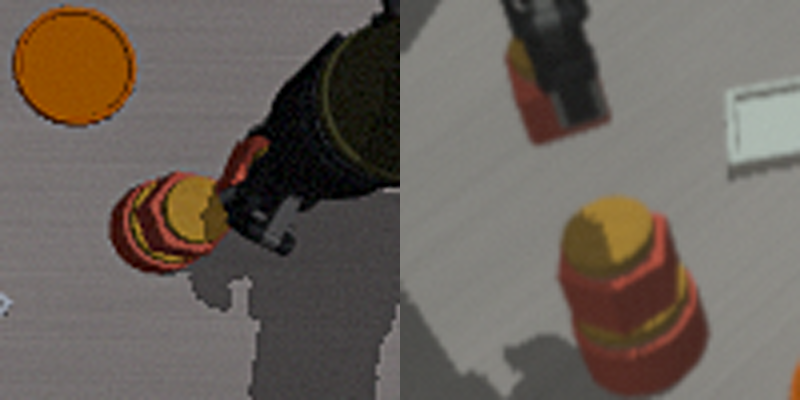

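```bash
python3 -m creep '[[0.03,0.008,-0.009,0,1],[0.03,0.024,-0.027,0,3],[0.03,0.044,-0.049,0,6],[0.03,0.066,-0.074,0.01,9],[0.03,0.084,-0.094,0.03,12.3],[0.03,0.098,-0.109,0.06,12.3],[0.03,0.107,-0.119,0.09,12.3],[0.03,0.111,-0.124,0.12,12.3],[0.03,0.111,-0.124,0.14,12.3],[0.03,0.111,-0.124,0.15,12.3],[0.03,0.111,-0.124,0.15,12.3],[0.03,0.111,-0.124,0.15,12.3],[0.03,0.111,-0.124,0.15,12.3]]'
python3 look.py 5 .4295 -.2057 .04 40; python3 - <<'E'
from h import *
to(.4339,-.2004,.016)
P=cloud("scene",np.load("pics/scene5.npy"));p=cv2.imread("pics/scene5.png");hsv=cv2.cvtColor(p,cv2.COLOR_BGR2HSV)
red=((hsv[...,0]<12)|(hsv[...,0]>170))&(hsv[...,1]>90)
q=P[red&(abs(P[...,0]-.43)<.06)&(abs(P[...,1]+.205)<.06)];print(len(q),q.min(0).round(3),q.max(0).round(3),cv2.minAreaRect((q[:,:2]*1000).astype(np.float32)))
E
```

```text
time_s: 9.42
tcp_pos: [0.4333, -0.2, 0.0495]
tool_rot: [-0.0, 0.903, 0.429, 0.0]
ft_force: [0.3, 0.4, -1.5]
opening: 0.0371
tcp [ 0.4337 -0.2003  0.05  ] yaw 50.7 open 0.0372 t 9.5 q [ 0.63  0.55 -0.37  2.1   0.36  0.55 -0.68]
tool dx,dy,dz (mm) [ 0.   0.2 34. ]
75 [ 0.418 -0.246  0.042] [ 0.47  -0.185  0.118] ((447.14617919921875, -220.17332458496094), (37.275238037109375, 67.63131713867188), 53.748870849609375)
```

View pics/c5.png

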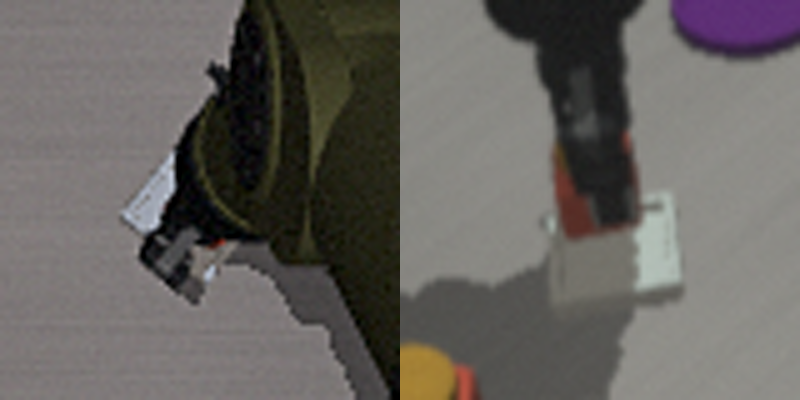

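The square jar (right pane, bottom at about (600,235)) hangs over the white square nest with matching orientation. I'm lowering it.

```bash
python3 -m creep '[[0.03,0,0,0.015,0],[0.03,0,0,0.025,0],[0.03,0,0,0.03,0],[0.03,0,0,0.032,0],[0.03,0,0,0.034,0],[0.03,0,0,0.034,0],[0.03,0,0,0.034,0]]'
python3 -c "
from h import *
to(.4905,-.362,.062)"
```

```text
time_s: 10.1
tcp_pos: [0.4334, -0.2001, 0.0166]
tool_rot: [0.001, 0.903, 0.429, 0.0]
ft_force: [-2.8, 1.6, 8.8]
opening: 0.0366
tcp [ 0.4334 -0.2001  0.0166] yaw 50.8 open 0.0366 t 10.1 q [ 0.6   0.6  -0.32  2.13  0.41  0.47 -0.72]
tool dx,dy,dz (mm) [-89.3 146.7 -45.4]
```

```bash
python3 -m creep '[[0.05,0,0,0,0],[0.05,0,0,0,0],[0.05,0,0,0,0],[0.05,0,0,-0.02,0],[0.055,0,0,-0.05,0],[0.07,0,0,-0.085,0],[0.085,-0.005,0.008,-0.115,-3],[0.085,-0.018,0.029,-0.135,-8],[0.085,-0.035,0.057,-0.14,-14],[0.085,-0.052,0.085,-0.14,-20],[0.085,-0.067,0.11,-0.14,-26],[0.085,-0.079,0.13,-0.14,-30],[0.085,-0.087,0.143,-0.14,-30],[0.085,-0.0895,0.147,-0.14,-30],[0.085,-0.0895,0.147,-0.14,-30],[0.085,-0.0895,0.147,-0.14,-30],[0.085,-0.0895,0.147,-0.14,-30],[0.085,-0.0895,0.147,-0.14,-30]]' 60
python3 look.py 6 .4295 -.2057 .03 40; python3 - <<'E'
from stk import *
to(.4905,-.362,.062)
D={n:(cv2.imread(f"pics/{n}6.png"),np.load(f"pics/{n}6.npy")) for n in("top","scene")}
sides(D,[("hex",.057,.084),("big",.005,.034)])
E
```

```text
time_s: 11.6
tcp_pos: [0.4906, -0.3609, 0.1556]
tool_rot: [-0.0, 0.761, 0.649, -0.0]
ft_force: [-0.8, -0.8, 0.7]
opening: 0.0851
tcp [ 0.4906 -0.3614  0.1556] yaw 80.8 open 0.0851 t 11.7 q [ 0.95  0.59 -0.58  1.65  0.37  1.01  0.08]
tool dx,dy,dz (mm) [-0.6 -0.  93.6]
hex top 67 face dirs hist/15deg [ 5  5  3  1  4 10  0  0  0  0  0  1]
hex scene 235 face dirs hist/15deg [21 31 11 22 39 23 19  8  3  1  0  0]
hex rect [ 490.8 -362.6   53.7   65.    48.5] circ [ 490.3 -363. ] 28.7
big top 65 face dirs hist/15deg [4 3 4 2 5 4 2 0 0 0 0 2]
big scene 252 face dirs hist/15deg [17 26 30 29 23 30 19 19  3  0  0  4]
big rect [ 492.3 -361.    64.    71.3   42.4] circ [ 490.2 -362.3] 34.1
```

View pics/c6.png

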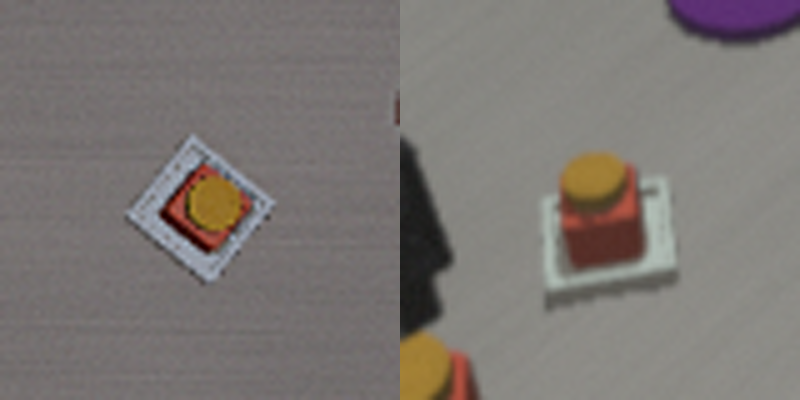

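The square jar sits in its well in both panes, at (205,208) left and (602,215) right. Next is the hex jar.

```bash
python3 -m creep '[[0.085,-0.001,0,0.025,0],[0.085,-0.001,0,0.055,0],[0.085,-0.001,0,0.08,0],[0.085,-0.001,0,0.0925,0],[0.085,-0.001,0,0.095,0],[0.085,-0.001,0,0.095,0],[0.06,-0.001,0,0.095,0],[0.06,-0.001,0,0.095,0],[0.045,-0.001,0,0.095,0],[0.045,-0.001,0,0.095,0],[0.045,-0.001,0,0.095,0],[0.045,-0.001,0,0.095,0],[0.045,-0.001,0,0.095,0],[0.045,-0.001,0,0.09,0],[0.045,-0.001,0,0.07,0],[0.045,-0.001,0,0.04,0],[0.045,-0.001,0,0.01,0],[0.045,-0.001,0,-0.005,0],[0.045,-0.001,0,-0.005,0],[0.045,-0.001,0,-0.005,0]]' 60
python3 look.py 7 .49 -.36 .12 50; python3 - <<'E'
from h import *
to(.506,.3668,.060)
for n in("top","scene"):
    P=cloud(n,np.load(f"pics/{n}7.npy"));hsv=cv2.cvtColor(cv2.imread(f"pics/{n}7.png"),cv2.COLOR_BGR2HSV)
    gold=(hsv[...,0]>14)&(hsv[...,0]<32)&(hsv[...,1]>110)
    k=gold&(abs(P[...,2]-.052)<.004)&(abs(P[...,0]-.49)<.06)&(abs(P[...,1]+.36)<.06)
    print(n,k.sum(),cv2.minEnclosingCircle((P[k][:,:2]*1000).astype(np.float32)))
E
```

```text
time_s: 13.37
tcp_pos: [0.4906, -0.3636, 0.1614]
tool_rot: [0.001, 0.762, 0.648, 0.0]
ft_force: [0.0, 0.1, -2.1]
opening: 0.0531
tcp [ 0.4896 -0.3632  0.1594] yaw 80.8 open 0.0528 t 13.5 q [ 0.95  0.59 -0.59  1.64  0.37  1.02  0.09]
tool dx,dy,dz (mm) [ 723.1 -101.    99.4]
top 254 ((489.11065673828125, -361.0057678222656), 30.339996337890625)
scene 517 ((492.2297058105469, -363.8655700683594), 30.651960372924805)
```

View pics/c7.png

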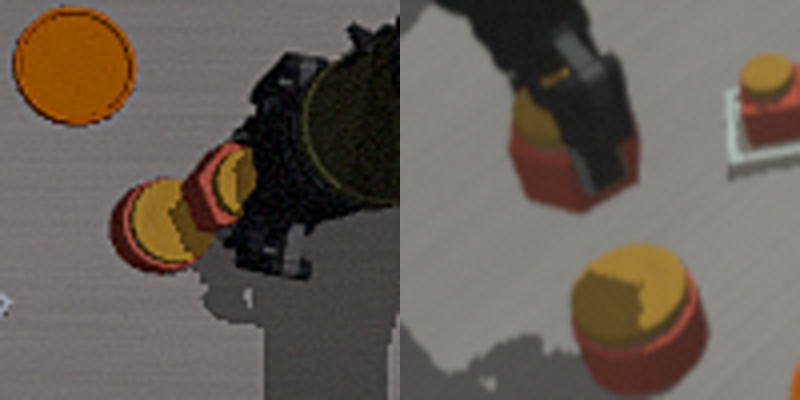

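```bash
python3 -m creep '[[0.045,0.012,-0.002,0,0],[0.045,0.036,-0.005,0,0],[0.045,0.066,-0.009,0,0],[0.045,0.1,-0.014,0,0],[0.045,0.136,-0.019,0,0],[0.045,0.172,-0.024,0,0],[0.045,0.208,-0.029,0,0],[0.045,0.244,-0.034,0,0],[0.045,0.28,-0.039,0,-2],[0.045,0.316,-0.044,0,-4],[0.045,0.352,-0.049,0,-6],[0.045,0.388,-0.054,0,-8],[0.045,0.424,-0.059,0,-9.5],[0.045,0.46,-0.064,0,-9.5],[0.045,0.496,-0.069,0,-9.5],[0.045,0.532,-0.074,0,-9.5],[0.045,0.568,-0.079,0,-9.5],[0.045,0.604,-0.084,0,-9.5],[0.045,0.634,-0.088,0,-9.5],[0.045,0.654,-0.091,0,-9.5]]'
python3 -c "
from h import *
to(.506,.3668,.060)"
```

```text
time_s: 15.13
tcp_pos: [0.5031, 0.3012, 0.1593]
tool_rot: [-0.001, 0.704, 0.71, -0.0]
ft_force: [0.4, 1.2, -0.9]
opening: 0.0532
tcp [0.5031 0.3012 0.1593] yaw 90.5 open 0.0532 t 15.1 q [-0.18  0.57 -0.65  1.7   0.39  1.   -0.95]
tool dx,dy,dz (mm) [65.5  3.4 99.3]
```

```bash
python3 -m creep '[[0.045,0.02,0.001,0.005,0],[0.045,0.044,0.002,0.02,0],[0.045,0.06,0.003,0.045,0],[0.045,0.066,0.003,0.07,0],[0.045,0.066,0.003,0.09,0],[0.045,0.066,0.003,0.098,0],[0.045,0.066,0.003,0.1,0],[0.045,0.066,0.003,0.1,0],[0.045,0.066,0.003,0.1,0],[0.045,0.066,0.003,0.1,0]]'
python3 look.py 8 .506 .3668 .04 45; python3 -c "
from h import *
to(.506,.3668,.0145)
print(proj('scene',[[.506,.3668,.05],[.506,.3668,.006]]))"
```

```text
time_s: 15.97
tcp_pos: [0.5088, 0.3631, 0.0617]
tool_rot: [0.0, 0.706, 0.709, 0.001]
ft_force: [-0.2, 1.4, -1.6]
opening: 0.0531
tcp [0.5088 0.363  0.0616] yaw 90.2 open 0.0532 t 16.1 q [-0.32  0.73 -0.57  1.7   0.49  0.86 -1.1 ]
tool dx,dy,dz (mm) [ 3.8 -2.8 47.1]
[[309.1449613  146.68404608]
 [308.25066932 157.97275578]]
```

View pics/c8.png

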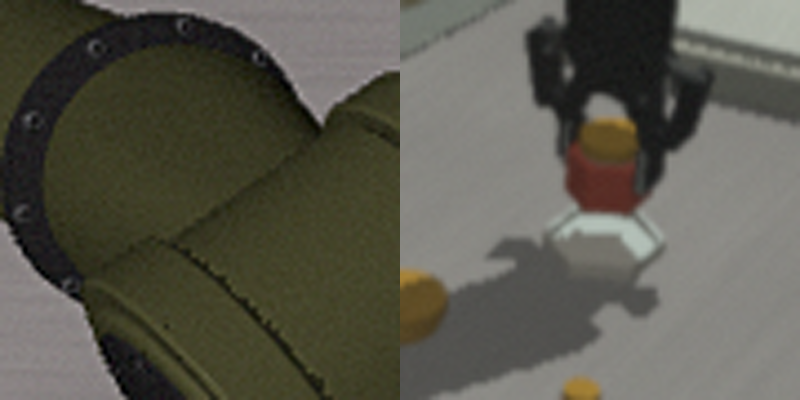

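The hex jar hangs over the white hex nest in the right pane, jar at (608,190) and nest at (605,245). I'm correcting 4 mm and lowering it.

```bash
python3 -m creep '[[0.045,0.004,-0.003,0.01,0],[0.045,0.004,-0.003,0.025,0],[0.045,0.004,-0.003,0.036,0],[0.045,0.004,-0.003,0.041,0],[0.045,0.004,-0.003,0.044,0],[0.045,0.004,-0.003,0.0465,0],[0.045,0.004,-0.003,0.0475,0],[0.045,0.004,-0.003,0.0475,0],[0.045,0.004,-0.003,0.0475,0]]'
python3 -c "
from h import *
to(.506,.3668,.0145)"
```

```text
time_s: 16.82
tcp_pos: [0.5044, 0.3662, 0.0161]
tool_rot: [0.001, 0.705, 0.709, -0.0]
ft_force: [-10.0, -9.2, 30.6]
opening: 0.0527
tcp [0.5044 0.3662 0.0161] yaw 90.3 open 0.0527 t 16.8 q [-0.35  0.78 -0.53  1.74  0.54  0.78 -1.15]
tool dx,dy,dz (mm) [0.6 1.6 1.6]
```

```bash
python3 -m creep '[[0.045,0,0,-0.0015,0],[0.045,0,0,-0.0015,0],[0.07,0,0,-0.0015,0],[0.07,0,0,-0.0015,0],[0.07,0,0,-0.0015,0],[0.07,0,0,-0.02,0],[0.07,0,0,-0.05,0],[0.085,0,0,-0.085,0],[0.085,0,0,-0.12,0],[0.085,-0.012,0,-0.14,0],[0.085,-0.036,0,-0.145,0],[0.085,-0.066,0,-0.145,0],[0.085,-0.1,0,-0.145,0],[0.085,-0.136,0,-0.145,0],[0.085,-0.172,0,-0.145,0],[0.085,-0.208,0,-0.145,0],[0.085,-0.244,0,-0.145,0],[0.085,-0.28,0,-0.145,0],[0.085,-0.316,0,-0.145,0],[0.085,-0.352,0,-0.145,0]]' 80
python3 look.py 9 .506 .3668 .03 45; python3 -c "
from h import *
to(.4905,-.3625,.010)"
```

```text
time_s: 18.48
tcp_pos: [0.5067, 0.0132, 0.1578]
tool_rot: [0.0, 0.705, 0.709, 0.0]
ft_force: [0.8, 0.8, 0.3]
opening: 0.0849
tcp [0.5066 0.0073 0.157 ] yaw 89.7 open 0.0851 t 18.6 q [ 0.4   0.46 -0.67  1.91  0.37  0.9  -0.46]
tool dx,dy,dz (mm) [-369.8  -14.2  147. ]
```

View pics/c9.png

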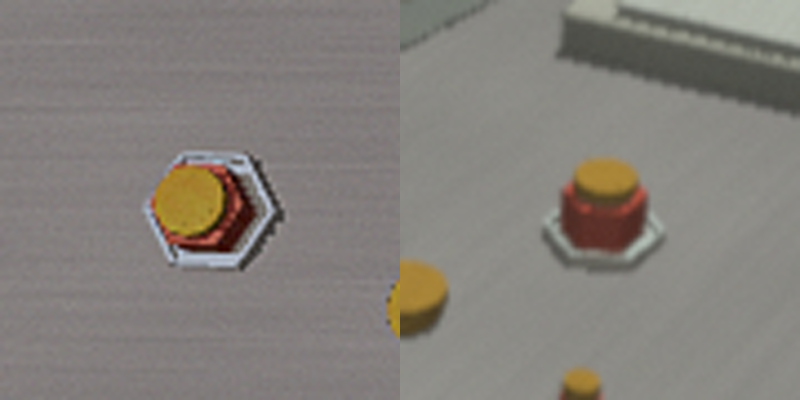

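```bash
python3 -m creep '[[0.085,-0.03,-0.001,0,0],[0.085,-0.066,-0.003,0,0],[0.085,-0.102,-0.004,0,0],[0.085,-0.138,-0.005,0,0],[0.085,-0.174,-0.007,0,0],[0.085,-0.21,-0.008,0,0],[0.085,-0.246,-0.009,0,0],[0.085,-0.282,-0.011,0,0],[0.085,-0.314,-0.012,0,0],[0.085,-0.34,-0.013,0.01,0],[0.085,-0.358,-0.014,0.02,0],[0.085,-0.368,-0.014,0.03,0],[0.085,-0.368,-0.014,0.04,0],[0.085,-0.368,-0.014,0.05,0],[0.085,-0.368,-0.014,0.05,0],[0.085,-0.368,-0.014,0.05,0]]' 80
python3 look.py 10 .506 .3668 .03 45;python3 - <<'E'
from h import *
to(.4905,-.3625,.010)
for n in("top","scene"):
    P=cloud(n,np.load(f"pics/{n}9.npy"));hsv=cv2.cvtColor(cv2.imread(f"pics/{n}9.png"),cv2.COLOR_BGR2HSV)
    gold=(hsv[...,0]>14)&(hsv[...,0]<32)&(hsv[...,1]>110)
    for nm,x,y,h in(("small",.6165,.162,.046),("sq",.4295,-.2057,.048),("hex",.506,.3668,.05),("bigstack",.4905,-.3625,.046)):
        k=gold&(abs(P[...,2]-h-.006)<.006)&(np.hypot(P[...,0]-x,P[...,1]-y)<.05)
        (a,b),r=cv2.minEnclosingCircle((P[k][:,:2]*1000).astype(np.float32));print(n,nm,k.sum(),"off",round(a-1000*x,1),round(b-1000*y,1),"r",round(r,1),"underside z",(np.median(P[k][:,2])-h).round(4))
E
```

```text
time_s: 19.92
tcp_pos: [0.4949, -0.3508, 0.1073]
tool_rot: [-0.001, 0.704, 0.71, 0.0]
ft_force: [-0.1, 0.4, -0.5]
opening: 0.085
tcp [ 0.4954 -0.3518  0.1083] yaw 90.4 open 0.085 t 20.0 q [ 0.95  0.65 -0.61  1.71  0.45  0.93  0.16]
tool dx,dy,dz (mm) [-10.7  -5.   98.3]
top small 46 off -3.5 0.7 r 11.1 underside z 0.0065
top sq 0 off -429.5 205.7 r 0.0 underside z nan
top hex 197 off -1.9 -0.1 r 23.2 underside z 0.0061
top bigstack 346 off -1.6 0.8 r 31.0 underside z 0.0066
scene small 46 off 0.6 -2.2 r 12.1 underside z 0.0066
scene sq 102 off 2.4 -2.5 r 15.8 underside z 0.0071
scene hex 102 off -0.8 -2.3 r 24.3 underside z 0.0072
scene bigstack 541 off 2.2 -1.2 r 31.2 underside z 0.0072
  return _methods._mean(a, axis=axis, dtype=dtype,
  ret = ret.dtype.type(ret / rcount)
```

```bash
python3 -m creep '[[0.0854,-0.0107,-0.005,0,0],[0.0854,-0.0107,-0.005,0,0],[0.0854,-0.0107,-0.005,0.02,0],[0.0854,-0.0107,-0.005,0.03,0],[0.0854,-0.0107,-0.005,0.03,0],[0.0854,-0.0107,-0.005,0.03,0]]' 80
python3 -c "
from h import *
to(.4907,-.3627,.010)"
```

```text
time_s: 20.52
tcp_pos: [0.4891, -0.3639, 0.0774]
tool_rot: [-0.001, 0.705, 0.709, -0.0]
ft_force: [0.6, 0.7, 0.8]
opening: 0.0854
tcp [ 0.4891 -0.3639  0.0774] yaw 90.3 open 0.0854 t 20.5 q [ 0.96  0.69 -0.59  1.73  0.48  0.87  0.16]
tool dx,dy,dz (mm) [ 1.2  1.6 67.4]
```

```bash
python3 -m creep '[[0.0854,0.001,0.0015,0.015,0],[0.0854,0.001,0.0015,0.035,0],[0.0854,0.001,0.0015,0.052,0],[0.0854,0.001,0.0015,0.063,0],[0.0854,0.001,0.0015,0.067,0],[0.0854,0.001,0.0015,0.067,0],[0.07,0.001,0.0015,0.067,0],[0.06,0.001,0.0015,0.067,0],[0.06,0.001,0.0015,0.067,0],[0.06,0.001,0.0015,0.067,0],[0.06,0.001,0.0015,0.067,0],[0.06,0.001,0.0015,0.062,0],[0.06,0.001,0.0015,0.045,0],[0.06,0.001,0.0015,0.02,0],[0.06,0.001,0.0015,0,0],[0.06,0.001,0.0015,0,0],[0.06,0.001,0.0015,0,0]]' 80
python3 look.py 11 .49 -.36 .09 50; python3 -c "
from h import *
to(.6105,-.1635,.060)"
```

```text
time_s: 21.93
tcp_pos: [0.4916, -0.3634, 0.079]
tool_rot: [0.001, 0.706, 0.709, 0.0]
ft_force: [-0.3, -0.6, -3.7]
opening: 0.0656
tcp [ 0.4903 -0.3629  0.077 ] yaw 90.3 open 0.0657 t 22.0 q [ 0.95  0.69 -0.59  1.73  0.48  0.87  0.15]
tool dx,dy,dz (mm) [198.8 121.1  17. ]
```

View pics/c11.png

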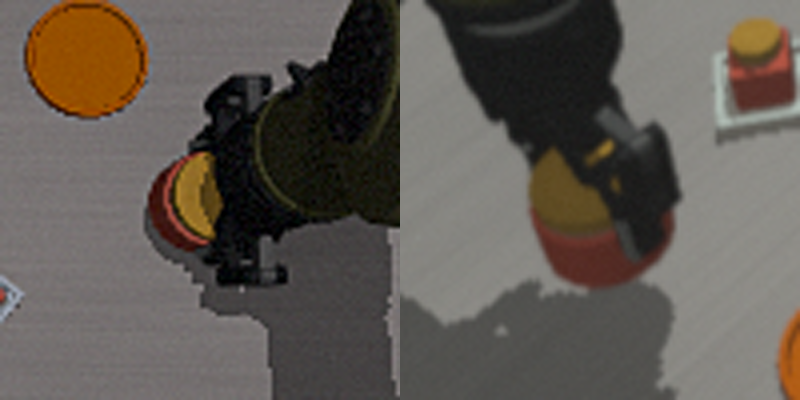

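```bash
python3 -m creep '[[0.06,0.01,0.006,-0.01,0],[0.06,0.03,0.018,-0.02,0],[0.06,0.055,0.034,-0.02,0],[0.06,0.082,0.05,-0.02,0],[0.06,0.109,0.066,-0.02,0],[0.06,0.136,0.083,-0.02,0],[0.06,0.16,0.097,-0.02,0],[0.06,0.18,0.11,-0.01,0],[0.06,0.193,0.118,0.01,0],[0.06,0.199,0.121,0.025,0],[0.06,0.199,0.121,0.03,0],[0.06,0.199,0.121,0.03,0],[0.06,0.199,0.121,0.03,0],[0.06,0.199,0.121,0.03,0]]'
python3 look.py 12 .6105 -.1635 .04 45; python3 -c "
from h import *
to(.6105,-.1635,.016)"
```

```text
time_s: 23.2
tcp_pos: [0.6112, -0.1645, 0.0485]
tool_rot: [0.0, 0.706, 0.708, -0.0]
ft_force: [-0.5, 0.1, -2.8]
opening: 0.0657
tcp [ 0.6114 -0.1644  0.0488] yaw 90.2 open 0.0654 t 23.3 q [ 0.55  0.75 -0.55  1.69  0.5   0.85 -0.22]
tool dx,dy,dz (mm) [ 0.9 -0.9 32.8]
```

View pics/c12.png

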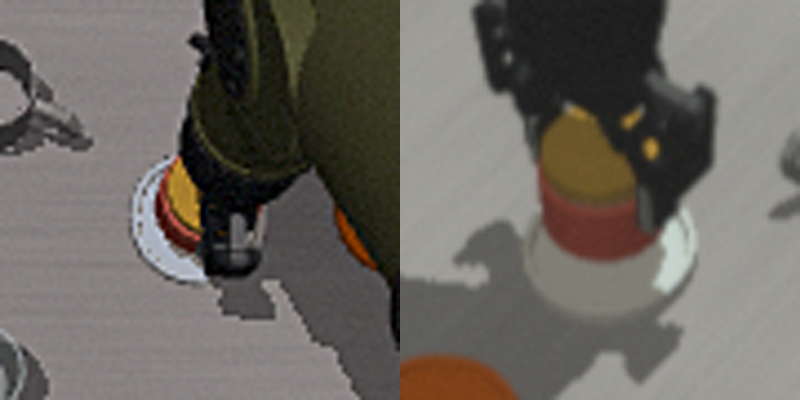

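The big jar is centred over the white big nest, with its bottom at about (600,245) in the right pane. I'm lowering it.

```bash
python3 -m creep '[[0.06,0.001,-0.001,0.012,0],[0.06,0.001,-0.001,0.022,0],[0.06,0.001,-0.001,0.027,0],[0.06,0.001,-0.001,0.03,0],[0.06,0.001,-0.001,0.0315,0],[0.06,0.001,-0.001,0.0325,0],[0.06,0.001,-0.001,0.0325,0],[0.06,0.001,-0.001,0.0325,0]]'
python3 -c "
from h import *
to(.6105,-.1635,.016)"
```

```text
time_s: 23.97
tcp_pos: [0.6091, -0.1626, 0.0185]
tool_rot: [0.0, 0.706, 0.709, -0.001]
ft_force: [-13.7, 0.9, 32.0]
opening: 0.0658
tcp [ 0.6091 -0.1626  0.0185] yaw 90.3 open 0.0658 t 24.0 q [ 0.53  0.78 -0.53  1.71  0.53  0.79 -0.25]
tool dx,dy,dz (mm) [-0.9  1.4  2.5]
```

```bash
python3 -m creep '[[0.06,0,0,-0.002,0],[0.06,0,0,-0.002,0],[0.075,0,0,-0.002,0],[0.0854,0,0,-0.002,0],[0.0854,0,0,-0.002,0],[0.0854,0,0,-0.002,0],[0.0854,0,0,-0.015,0],[0.0854,0,0,-0.035,0],[0.0854,0,0,-0.065,0],[0.0854,0,0,-0.1,0],[0.0854,0,0,-0.135,0],[0.0854,-0.025,0,-0.165,0],[0.0854,-0.06,0,-0.185,0],[0.0854,-0.095,0,-0.185,0],[0.0854,-0.13,0.02,-0.185,0],[0.0854,-0.16,0.04,-0.185,0],[0.0854,-0.185,0.06,-0.185,0],[0.0854,-0.2,0.08,-0.185,0],[0.0854,-0.2,0.08,-0.185,0],[0.0854,-0.2,0.08,-0.185,0]]'
python3 look.py 13 .6105 -.1635 .03 45; python3 - 2>/dev/null <<'E'
from h import *
s=observe();print(s["tcp_pos"],s["ft_force"])
for n in("top","scene"):
    P=cloud(n,np.load(f"pics/{n}13.npy"));hsv=cv2.cvtColor(cv2.imread(f"pics/{n}13.png"),cv2.COLOR_BGR2HSV)
    gold=(hsv[...,0]>14)&(hsv[...,0]<32)&(hsv[...,1]>110)
    for nm,x,y,h in(("small",.6165,.162,.046),("sq",.4295,-.2057,.048),("hex",.506,.3668,.05),("big",.6105,-.1635,.052)):
        k=gold&(abs(P[...,2]-h-.006)<.006)&(np.hypot(P[...,0]-x,P[...,1]-y)<.05)
        if k.sum()<5: print(n,nm,"hidden");continue
        q=P[k];(a,b),r=cv2.minEnclosingCircle((q[:,:2]*1000).astype(np.float32))
        A=np.linalg.lstsq(np.c_[q[:,:2]-q[:,:2].mean(0),np.ones(len(q))],q[:,2],rcond=None)[0]
        print(n,nm,k.sum(),"off",round(a-1000*x,1),round(b-1000*y,1),"r",round(r,1),"underside z",(np.median(q[:,2])-h).round(4),"tilt",np.hypot(*A[:2]).round(3))
    k=(P[...,2]>.03)&(P[...,2]<.09)&(abs(P[...,1])<.08)&(P[...,0]>.4)&(P[...,0]<.72);q=P[k]
    for lo,hi in((.4,.57),(.57,.72)):
        z=q[(q[:,0]>lo)&(q[:,0]<hi)];print("by",z.min(0).round(3),z.max(0).round(3))
E
```

```text
time_s: 25.63
tcp_pos: [0.6914, -0.3621, 0.1996]
tool_rot: [-0.001, 0.706, 0.709, 0.0]
ft_force: [-0.1, 0.9, 0.8]
opening: 0.0852
[ 0.69090992 -0.36074552  0.20069612] [0.00465595 0.78911938 0.92160517]
top small 43 off -4.2 1.2 r 11.1 underside z 0.0058 tilt 0.091
top sq 91 off -1.3 0.8 r 15.5 underside z 0.0066 tilt 0.035
top hex 194 off -1.5 0.2 r 23.5 underside z 0.0062 tilt 0.022
top big 327 off -1.8 2.6 r 30.8 underside z 0.0062 tilt 0.007
by [ 0.462 -0.04   0.032] [0.524 0.021 0.075]
by [ 0.657 -0.078  0.03 ] [0.72  0.014 0.07 ]
scene small 44 off -0.2 -2.9 r 12.2 underside z 0.0071 tilt 0.187
scene sq hidden
scene hex 97 off 0.8 -3.4 r 23.7 underside z 0.0075 tilt 0.052
scene big 434 off 1.0 -0.2 r 30.9 underside z 0.0073 tilt 0.035
by [ 0.463 -0.042  0.03 ] [0.526 0.022 0.075]
by [ 0.661 -0.08   0.03 ] [0.72  0.016 0.07 ]
```

View pics/scene13.png

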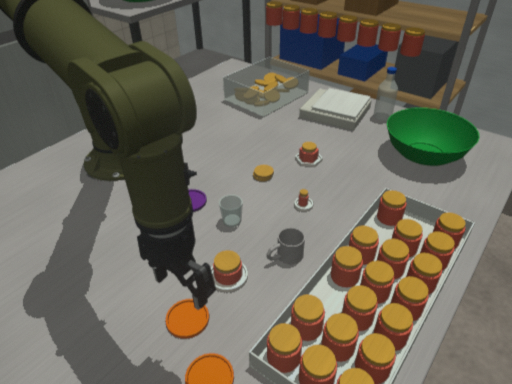

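```bash
python3 -c "
from bench import *
print(close_job())"
```

```text
the job is handed in; nothing more can be done
None
```

I placed all four jars in their own white nests one at a time, lowering each to the floor before letting go, and handed the job in at about 26 s of the 102 s allowed. No verdict was reported.

**Last checks**
- **Position:** by depth, all four jars sit 6 to 7.5 mm above the bench, where the well floor is 6 mm. Lid centres are within about 5 mm of the nest centres.
- **Bystanders:** the glass and the mug measure the same as at the start, to within about 2 mm. The gripper was clear, about 0.2 m up, when I handed in.

**Checks that failed or disagreed**
- **Small jar's tilt:** fitting its lid plane gave 0.09 rad from the top camera and 0.19 rad from the scene camera, against the 0.1 rad limit. I put this down to noise, since only about 44 pixels were used, mixing lid top and side. The picture and its height both show it standing upright.
- **Other tilts:** the same fit gave 0.05 rad or less for the other three jars.
- **Square jar:** the arm hid it from the scene camera in the last look. The top view then, and both views earlier, show it standing in its well.
- **Contact force:** the hex and big jars met the floor about 2 mm earlier than I expected, at about 30 N on the wrist. I backed off 1.5 to 2 mm before releasing each.

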